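# Clamp the card model and press its glued roof panel

## Task

The front roof panel of the white house model has just been glued. Swing the clamp arm of the gluing jig over onto the model's base board so that it holds the board down, then take the spring press (the straight metal tool with the small rubber foot, not the awl) out of the tool stand and set its foot on the ringed cross on the sloping roof panel, square to the slope, pushing gently until the spring foot is about half way in. Finish while holding it there: do not let go; keep the clamp closed, and leave the other things on the desk where they are.

Things in the scene. Friction and masses are not known exactly. Their poses are not given: they have to be found in the camera images.
- jig: fixed gluing jig: plywood plate 190 (x) x 324 (y) x 10 mm with fences 18 mm high round the model's 160 x 200 x 10 mm base board. Origin on the table under the board's middle; x roughly away from the robot, z up. House at jig y -22 to +92 mm, x -63 to +63 mm; ridge 91 mm, chimney 111 mm above the table
- clamp (a joint): clamp arm angle, rad: 0 = level with its pad on the board, 1.57 = straight up, 2.1 = leaning back, away from the house (starts at 1.75 to 2.05). Steel bar 16 mm wide, 12 thick, 0.3 kg, swings in the jig's y-z plane. Push its back at 90 to 130 mm height towards jig +y (up to 3 N) till well past upright: it then sinks by its weight within 3 s and stays
- clamp_knob (a point): centre of the black 22 mm ball at the free end of the clamp arm, 100 mm from the hinge; axes turn with the arm (y from hinge to ball; z up when closed)
- mark (a point): the spot: pencilled cross in a 22 mm ring on the top of the white front roof panel (64 x 115 x 5 mm, facing jig -x, sloping 22 degrees), about 81 mm above the table. z = outward normal of the panel, x = up the slope, y = along the ridge (jig y). The model (0.45 kg) is loose in the jig, 2 mm play
- press_grip (a point): spring press: middle of its upright round grip (22 mm diameter, 66 mm long). z along the tool, away from the foot. 33 to 39 mm below: a 36 mm flange that rests on the stand's top; then a 20 mm nose 25 mm long, then the spring foot, its underside 89 mm below this point when fully out. 0.11 to 0.17 kg. In one of the stand's two holes
- press_tip (a point): centre of the underside of the rubber foot of the spring press (12 mm diameter); z points along the tool, from the foot towards the grip
- plunger (a joint): how far the spring foot is pushed in, m: 0 = fully out, 0.012 = bottomed; about 0.4 N at 0 and 0.4 N more for each further mm (2.8 N half way in)
- stand: fixed wooden tool stand, 70 (x) x 170 (y) x 75 mm high, origin on the table under its centre; two vertical 28 mm through-holes at y = -45 and +45 mm, one holding the spring press and the other the awl, which is which varies
- awl: bystander: dark wooden awl with a bulbous handle 30 mm wide and 54 mm tall above the stand; origin at the underside of its flange, at the level of the stand's top
- glue: bystander: white bottle 44 mm in diameter, 120 mm tall, origin at its underside
- eraser: bystander: white eraser 30 x 55 x 16 mm, origin at its underside
- tape: bystander: roll of paper tape lying flat, 90 mm in diameter, 24 mm high, origin at its underside
- mug: bystander: white mug 80 mm in diameter, 90 mm high, origin at its underside
- weight: bystander: steel block 50 x 50 x 40 mm, origin at its underside
- roof: the front roof panel itself, 64 x 115 x 5 mm; origin on its underside, 5 mm straight below the mark; same axes as the mark
- clamp_hinge (a point): fixed point on the axis of the clamp hinge, 45 mm above the table, at jig (0, -145) mm; axes as the jig's; the hinge axis is jig x. It lies between two fixed steel cheeks (33 mm over both, 56 mm high)
There are look-alikes about, which are no part of the job. Leave any green look-alike of the part that bears press_grip alone. Several things have the shape of the stand; the one meant has the colours described above.

How it is judged:
By the outcome, as a careful person would: the job done as asked, in the order asked, and still so for the second after the job is handed in, while the arm keeps its last pose, push and grip.
It also fails if it takes over 58 s, if anything falls off the work surface, if the arm or the gripper's body presses on something with over 40 N, if the wrist force passes 120 N, or if a joint passes its speed limit or range.

## Robot

A 6-joint arm with a two-finger parallel gripper is mounted at the origin on the work surface. World frame = base frame: x ahead of the robot, y to its left, z up, the work surface at z = 0. Lengths are in m, angles in rad, forces in N, time in s.
With the tool pointing down it reaches from about 0.225 to 0.725 m from the base axis. Payload 3.1 kg.
Tool frame: the origin (TCP) lies on the centre line of the jaws, within the pads' length; the fingertips stand 19 mm ahead of it and the grasp point (between the pads) is the TCP (r.tip_extent is the z of the fingertips in the tool frame, in m); z points along the fingers, y is the direction in which the jaws open and shut (so a half turn about z gives the same grasp; the last joint's range is limited). The gripper opens to 85 mm and grips with 20 to 120 N. Pads are 22 mm wide; open, the fingers measure 114 mm over their backs; the gripper's body (76 mm by 85 mm) begins 54 mm behind the grasp point. The pads swing forward as they close: fully open they stand 13 mm farther back than shut.
Start: joints at [-1.237, 0.048, 0.099, 1.622, 0, 1.443], TCP at [0.234, -0.47, 0.25] pointing down, gripper open.
Joint ranges: [-2.91, 2.91], [-0.99, 1.94], [-1.21, 1.42], [-2.12, 2.29], [-1.49, 1.47], [-3.14, 3.14]. Speed limits (rad/s): [2.79, 2.79, 3.14, 3.14, 3.14, 3.14].

## Interface

Orientations are given as a unit quaternion [w, x, y, z].
In Python, from station import r gives the robot as it stands.
- The arm moves only by the tool move_arm, never from a script. Its argument "steps" is a list of rows, each a list of 3 entries, a list of its own where there are three numbers: the opening, from -1 (shut) to 1 (fully open), then the shift along the world's x, y, z in cm, then the turn, a rotation vector about the world's x, y, z in rad. A call has 1 to 12 rows; each row shifts and turns the commanded pose from where the row before left it; what a row does not reach is not made up. A row lasts 1/10 s, in which the tool goes at most 50 mm and 8.59 degrees, less where a joint would pass 70% of its speed; a pose out of reach is approached as far as the arm can. A call with a gripper value outside its range is refused whole. The fingers move at their own pace and stop on an object; "force" is the grip in N (left out, the last holds). Time passes only in rows, so rows that do not move let the fingers close. It gives the time, the measured TCP pose, the force and the opening at its end, in the units of the state.
- r.observe(): the state, without advancing time (a new reading comes with each control period).
- r.grab_frame(name): name is "side" or "top" or "wrist"; returns a dict with "img" (420x560x3 uint8, blue, green, red), "fx", "fy", "cx", "cy" (pixels), "R" (3x3) and "t" (3): a world point X has camera coordinates R X + t; the wrist camera has in their place "mount" (4x4, takes a point from camera to tool coordinates, whose origin is the TCP and whose axes are the flange's). Camera axes: x right, y down, z forward; pixel columns grow to the right and rows downward; lengths in m; the calibration is good to about 2 mm. A picture is of the moment at which its call begins: read the wrist's pose just before it. There is no depth.
- r.hand_in(): hands the job in, once; it reports no verdict.
The state is a dict: "t": time; "joints": joint angles; "joint_velocities": joint speeds; "joint_torque": joint torques, N m; "ee_pos": TCP position; "tcp_rot": TCP orientation; "ft_force": force on the tool from outside, world axes, zero at the start; "torque": the same for the moment, N m; "gripper_width": finger opening in m.
Only numpy, scipy, OpenCV 4.12 (cv2) and the standard library are available. Lean on these libraries where they do the work, as an engineer would, in place of code of your own. Each camera call takes 0.05 s, during which the arm holds its last target. There are 200 camera calls.

## Working session

There is one attempt and no reset: what is moved stays moved. The work goes in short steps, Python scripts to look and compute and a tool call to move; the robot and the scene stay as the last step left them, time stands still between calls to the robot, and variables do not carry over. Pictures are saved under pics/ and viewed, about 8 in all and at most 12, crops included, and the job is handed in when it is done.

Besides the shell and the picture viewer there is one more tool, called after "Call:" as name([rows], argument=value, ...), one row to a line, values as JSON. move_arm: Moves the arm, as the interface text tells. Its arguments: {"type":"object","properties":{"steps":{"type":"array"},"force":{"type":"number"}},"required":["steps"]}

```bash
ls; mkdir -p pics
python3 - <<'E'
from station import r
import cv2,numpy as np,pickle
print(r.observe())
d={}
for n in("top","side","wrist"):
    f=r.grab_frame(n);d[n]=f;cv2.imwrite(f"pics/{n}0.png",f["img"])
    print(n,{k:np.round(v,4).tolist() for k,v in f.items() if k!="img"})
pickle.dump(d,open("f0.pkl","wb"))
print(r.tip_extent)
cv2.imwrite("pics/ts.png",np.vstack([d["top"]["img"]]))
E
```

```text
pics
{'t': 0.0, 'joints': array([-1.23678256e+00,  4.87371915e-02,  9.75919209e-02,  1.62194967e+00,
       -2.72191619e-06,  1.44295739e+00]), 'joint_velocities': array([-0.00019859, -0.00135757, -0.00026928,  0.00139023, -0.00151867,
        0.00103063]), 'joint_torque': array([ 5.13933282e-04, -3.38785529e+01,  3.20013714e+01,  2.03123584e-02,
       -1.26060290e-04, -4.68998707e-07]), 'ee_pos': array([ 0.23373272, -0.46948879,  0.24912115]), 'tcp_rot': array([-1.14306560e-03,  9.73454147e-01,  2.28879233e-01, -1.19623090e-04]), 'ft_force': array([-0.67849952, -0.25382393,  0.47811726]), 'torque': array([-0.00991132, -0.02290141, -0.01569488]), 'gripper_width': 0.08533659372259557}
top {'fx': 480.267, 'fy': 480.267, 'cx': 280.3176, 'cy': 202.2818, 'R': [[-0.002, -1.0, -0.0018], [-0.9949, 0.0021, -0.101], [0.101, 0.0016, -0.9949]], 't': [0.1282, 0.5444, 1.5569]}
side {'fx': 546.8658, 'fy': 546.8658, 'cx': 277.1433, 'cy': 208.786, 'R': [[-0.959, -0.2831, -0.0103], [-0.1801, 0.6373, -0.7493], [0.2187, -0.7167, -0.6622]], 't': [0.553, 0.0952, 1.3659]}
wrist {'fx': 361.3302, 'fy': 361.3302, 'cx': 284.3525, 'cy': 215.3138, 'mount': [[-0.0006, -0.9549, -0.2968, 0.076], [1.0, -0.0008, 0.0007, -0.0002], [-0.0009, -0.2968, 0.9549, -0.1238], [0.0, 0.0, 0.0, 1.0]]}
0.019
```

View pics/top0.png

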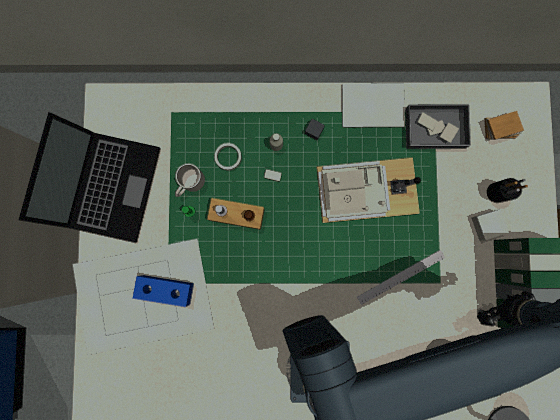

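View pics/side0.png

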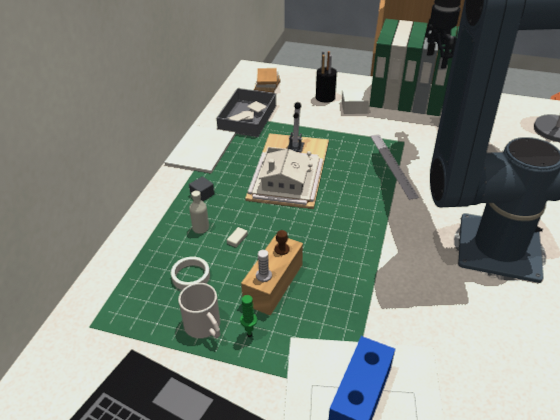

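The top view shows the jig and house at (350,190) with the clamp knob at about (417,181). The wooden stand is at (236,213), with the metal press at (221,209) and the awl at (248,214).

These could be mistaken for the things I want:
- **Green press look-alike:** (188,210) in the top view. Leave it alone.
- **Blue stand:** (164,289), empty.
- **Awl:** dark, (248,214).
- **My choice:** the grey metal tool in the wooden stand, (221,209) in the top view and (264,264) in the side view.

Next I'll check that choice in one close crop.

```bash
cat > h.py <<'E'
import numpy as np,cv2,pickle
def ray(f,u,v):
    d=f["R"].T@np.array([(u-f["cx"])/f["fx"],(v-f["cy"])/f["fy"],1]); return -f["R"].T@f["t"],d
def onz(f,u,v,z):
    c,d=ray(f,u,v); return c+d*(z-c[2])/d[2]
def tri(a,b):
    A=np.zeros((3,3));y=np.zeros(3)
    for c,d in(a,b):
        d=d/np.linalg.norm(d);P=np.eye(3)-np.outer(d,d);A+=P;y+=P@c
    x=np.linalg.solve(A,y); return x
def proj(f,X):
    p=f["R"]@np.asarray(X)+f["t"]; return f["fx"]*p[0]/p[2]+f["cx"],f["fy"]*p[1]/p[2]+f["cy"]
def wcam(f,pos,q):
    from scipy.spatial.transform import Rotation as Ro
    T=np.eye(4);T[:3,:3]=Ro.from_quat([*q[1:],q[0]]).as_matrix();T[:3,3]=pos
    W=np.linalg.inv(T@f["mount"]); f=dict(f);f["R"]=W[:3,:3];f["t"]=W[:3,3];return f
E
python3 - <<'E'
from h import *
d=pickle.load(open("f0.pkl","rb"))
t,s=d["top"]["img"],d["side"]["img"]
def crop(i,x,y,w,h): return cv2.resize(i[y:y+h,x:x+w],(400,300),interpolation=cv2.INTER_CUBIC)
a=np.vstack([np.hstack([crop(t,200,180,80,60),crop(t,310,145,120,90)]),np.hstack([crop(s,220,215,100,75),crop(s,240,95,100,75*1)])])
cv2.imwrite("pics/c1.png",a)
E
```

```text
(no output)
```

View pics/c1.png

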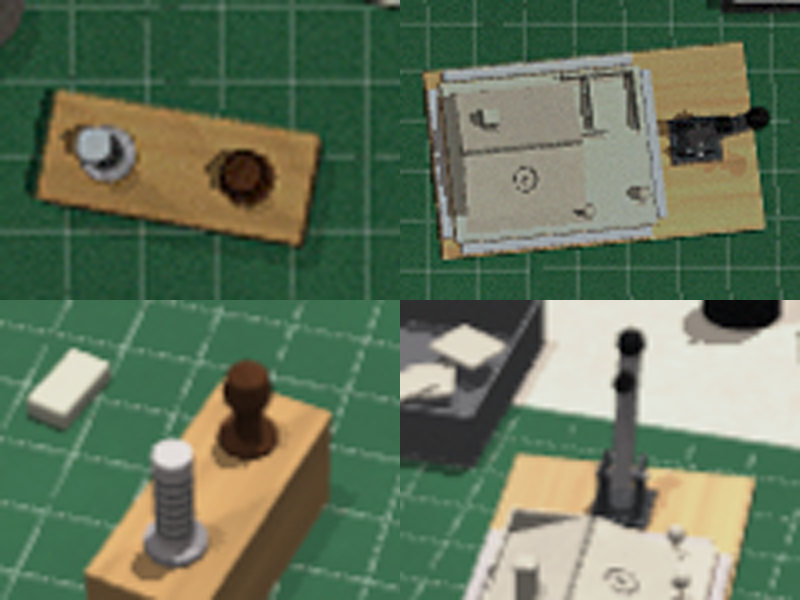

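The crop confirms the choice: the grey ribbed press is at the stand's left hole and the dark awl at the right. The mark ring is at top px (347.5,198.7) and the knob at top (417,180.4), side (297.5,105.5).

Run:
```python
from h import *
np.set_printoptions(precision=4,suppress=True)
d=pickle.load(open("f0.pkl","rb"));t,s=d["top"],d["side"]
P=lambda x,y:(200+x/5,180+y/5)
Q=lambda x,y:(310+(x-400)*.3,145+y*.3)
S=lambda x,y:(220+x/4,215+(y-300)/4)
S2=lambda x,y:(240+(x-400)/4,95+(y-300)/4)
st=np.array([onz(t,*P(*p),.075) for p in[(53,90),(320,135),(302,245),(38,198)]])
print("stand",st.mean(0),st,"yaw",[np.arctan2(*(a[:2]-b[:2])*[-1,1]) for a,b in((st[0],st[1]),(st[3],st[2]))])
jg=np.array([onz(t,*Q(*p),.01) for p in[(424,72),(742,43),(765,228),(443,260)]])
print("jig plate",jg.mean(0),jg)
y=jg[0]+jg[3]-jg[1]-jg[2];y/=np.linalg.norm(y);print("yaw",np.arctan2(-y[0],y[1]),np.linalg.norm(jg[0]-jg[1]),np.linalg.norm(jg[0]-jg[3]))
print("press top",onz(t,*P(97,145),.147), tri(ray(t,*P(97,145)),ray(s,*S(172,447))))
print("press flange",onz(t,*P(107,153),.081),onz(s,*S(176,543),.081))
print("awl",onz(t,*P(245,177),.125))
print("mark",onz(t,*Q(525,179),.081),tri(ray(t,*Q(525,179)),ray(s,*S2(622,580))))
print("knob",tri(ray(t,*Q(757,118)),ray(s,*S2(630,342))))
yaw=np.arctan2(-y[0],y[1])
for n,(u,v) in dict(glue=(277,136),mug=(187,178),green=(188,210),weight=(315,128)).items(): print(n,onz(t,u,v,.06))
```

```text
stand [0.5046 0.2698 0.075 ] [[0.5542 0.3503 0.075 ]
 [0.5248 0.1792 0.075 ]
 [0.4546 0.1906 0.075 ]
 [0.4849 0.359  0.075 ]] yaw [np.float64(-0.16967490321391174), np.float64(-0.1780066655353732)]
jig plate [ 0.587  -0.1664  0.01  ] [[ 0.6668  0.0029  0.01  ]
 [ 0.6957 -0.3185  0.01  ]
 [ 0.5083 -0.3359  0.01  ]
 [ 0.477  -0.0142  0.01  ]]
yaw 0.09337260339040061 0.32268364058919313 0.19052175168875682
press top [0.5124 0.3125 0.147 ] [0.5131 0.3125 0.1483]
press flange [0.5131 0.3146 0.081 ] [0.5113 0.3198 0.081 ]
awl [0.4943 0.2237 0.125 ]
mark [ 0.5503 -0.0873  0.081 ] [ 0.5498 -0.0875  0.0804]
knob [ 0.5997 -0.2942  0.1399]
glue [0.7598 0.1375 0.06  ]
mug [0.6214 0.4301 0.06  ]
green [0.517 0.425 0.06 ]
weight [0.7863 0.0127 0.06  ]
```

Call:
move_arm([
  [-1,[3.4,1.1,0],[0,0,-0.037]],
  [-1,[3.4,1.1,0],[0,0,-0.037]],
  [-1,[3.4,1.1,0],[0,0,-0.037]],
  [-1,[3.4,1.1,0],[0,0,-0.037]],
  [-1,[3.4,1.1,0],[0,0,-0.037]],
  [-1,[3.4,1.1,0],[0,0,-0.037]],
  [-1,[3.4,1.1,0],[0,0,-0.037]],
  [-1,[3.4,1.1,0],[0,0,-0.037]],
  [-1,[3.4,1.1,0],[0,0,-0.037]],
  [-1,[3.4,1.1,0],[0,0,-0.037]],
  [-1,[2.5,0.7,0],[0,0,0]],
  [-1,[0,0,0],[0,0,0]],
], force=60)

```text
t: 1.35
ee_pos: [0.6016, -0.3509, 0.2476]
tcp_rot: [-0.001, 0.999, 0.048, -0.001]
ft_force: [-0.2, 0.1, -1.4]
gripper_width: 0.0
```

Call:
move_arm([
  [-1,[0,0,-3],[0,0,0]],
  [-1,[0,0,-3],[0,0,0]],
  [-1,[0,0,-3],[0,0,0]],
  [-1,[0,0,-2.5],[0,0,0]],
  [-1,[0,0,0],[0,0,0]],
])

```text
t: 1.85
ee_pos: [0.5953, -0.3513, 0.1292]
tcp_rot: [-0.003, 0.999, 0.046, -0.004]
ft_force: [-0.7, 0.9, -0.8]
gripper_width: 0.0
```

Run:
```python
from station import r
import cv2,numpy as np
o=r.observe();print(o["ee_pos"],o["ft_force"])
a=r.grab_frame("side")["img"][60:200,200:390];b=r.grab_frame("top")["img"][110:250,290:480]
cv2.imwrite("pics/c2.png",np.hstack([cv2.resize(i,(400,295),interpolation=cv2.INTER_CUBIC) for i in(a,b)]))
```

```text
[ 0.59530101 -0.35132171  0.12921358] [-0.74720856  0.88483824 -0.79905026]
```

View pics/c2.png

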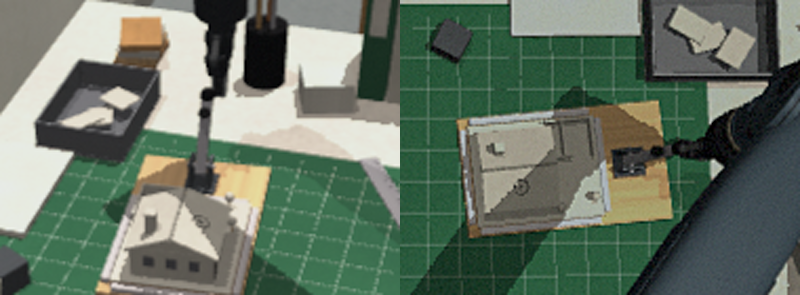

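Call:
move_arm([
  [-1,[1.0,1,0],[0,0,0]],
  [-1,[0,1,0],[0,0,0]],
  [-1,[-0.1,1,0],[0,0,0]],
  [-1,[-0.1,0.9,0],[0,0,0]],
  [-1,[-0.1,0.9,0],[0,0,0]],
  [-1,[-0.1,0.9,0],[0,0,0]],
  [-1,[-0.1,0.9,0],[0,0,0]],
  [-1,[-0.1,0.9,0],[0,0,0]],
])

```text
t: 2.75
ee_pos: [0.6022, -0.2765, 0.1344]
tcp_rot: [-0.001, 0.999, 0.046, -0.001]
ft_force: [1.0, -1.3, 1.1]
gripper_width: 0.0002
```

Call:
move_arm([
  [-1,[-0.1,0.9,0],[0,0,0]],
  [-1,[-0.1,0.9,0],[0,0,0]],
  [-1,[-0.1,0.9,0],[0,0,0]],
  [-1,[-0.1,0.9,0],[0,0,0]],
  [-1,[0,0,0],[0,0,0]],
  [-1,[0,0,0],[0,0,0]],
])

```text
t: 3.35
ee_pos: [0.5989, -0.2415, 0.1354]
tcp_rot: [-0.0, 0.999, 0.046, 0.0]
ft_force: [0.1, 0.3, 0.3]
gripper_width: 0.0001
```

Call:
move_arm([
  [-1,[0,0,3],[0,0,0]],
  [-1,[0,0,4],[0,0,0]],
  [0,[0,2,4],[0,0,0]],
  [1,[-0.6,4,1],[0,0,0]],
  [1,[-0.6,4.2,0],[0,0,0]],
  [1,[-0.6,4.2,0],[0,0,0]],
  [1,[-0.6,4.2,0],[0,0,0]],
  [1,[-0.6,4.2,0],[0,0,0]],
  [1,[-0.6,4.2,0],[0,0,0]],
  [1,[-0.6,4.2,0],[0,0,0]],
  [1,[-0.6,4.2,0],[0,0,0]],
  [1,[-0.6,4.2,0],[0,0,0]],
])

```text
t: 4.55
ee_pos: [0.5464, 0.1396, 0.2557]
tcp_rot: [-0.008, 0.998, 0.061, -0.0]
ft_force: [0.4, 0.2, -0.4]
gripper_width: 0.0858
```

Call:
move_arm([
  [1,[-0.6,4.2,0],[0,0,0]],
  [1,[-0.6,4.2,0],[0,0,0]],
  [1,[-0.6,4.2,0],[0,0,0]],
  [1,[-0.6,3.5,0],[0,0,0]],
  [1,[0,0,0],[0,0,0]],
  [1,[0,0,0],[0,0,0]],
])

```text
t: 5.15
ee_pos: [0.5377, 0.2226, 0.2553]
tcp_rot: [-0.038, 0.992, 0.119, -0.005]
ft_force: [0.5, 0.1, -0.2]
gripper_width: 0.0851
```

Run:
```python
from station import r
import cv2,numpy as np,pickle
o=r.observe();print(o["ee_pos"],o["tcp_rot"],o["ft_force"])
w=r.grab_frame("wrist");b=r.grab_frame("top");s=r.grab_frame("side");pickle.dump((o,w,b,s),open("f1.pkl","wb"))
cv2.imwrite("pics/c3.png",np.hstack([w["img"],cv2.resize(np.vstack([b["img"][120:260,290:430],s["img"][70:210,230:370],]),(240,420))]))
```

```text
[0.53769673 0.22261841 0.25527501] [-0.03781258  0.99214052  0.11916723 -0.00515379] [ 0.46022184  0.06777453 -0.15982038]
```

View pics/c3.png

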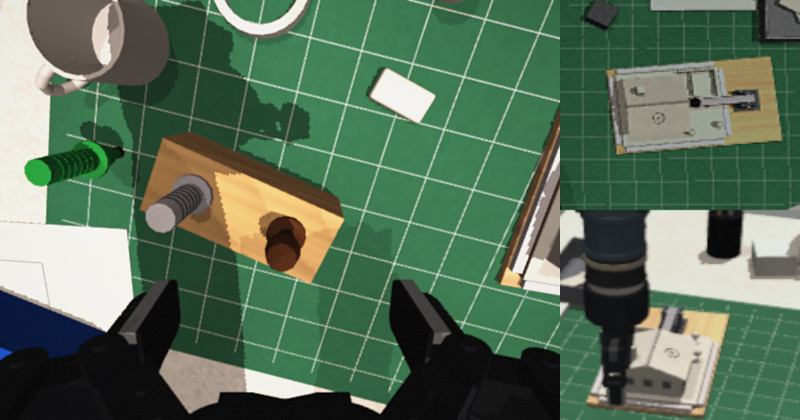

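The clamp is closed: the arm lies flat with its knob over the board edge. The wrist view shows the press grip top at about (160,218), the awl at (283,255) and the green look-alike at (40,170). The move fell short because joint 6 reached its limit, so I'll turn the jaws along the stand's x instead.

Run:
```python
from h import *
from station import r
from scipy.spatial.transform import Rotation as Ro
np.set_printoptions(precision=4,suppress=True)
o,w,b,s=pickle.load(open("f1.pkl","rb"));print(r.observe()["joints"])
f=wcam(w,o["ee_pos"],o["tcp_rot"])
print("top",onz(f,160,218,.147),"flange",onz(f,196,195,.081))
q=o["tcp_rot"];Rm=Ro.from_quat([*q[1:],q[0]])
x=np.array([.173,.985,0]);z=np.array([0,0,-1.]);Rt=Ro.from_matrix(np.c_[x,np.cross(z,x),z])
print((Rt*Rm.inv()).as_rotvec())
```

```text
[0.2369 0.1929 0.2659 1.6449 0.0767 3.1406]
top [0.5149 0.3147 0.147 ] flange [0.516  0.3101 0.081 ]
[-0.0543 -0.0598  1.1573]
```

Call:
move_arm([
  [1,[0,0,0],[-0.0054,-0.006,0.116]],
  [1,[0,0,0],[-0.0054,-0.006,0.116]],
  [1,[-0.3,1.1,0],[-0.0054,-0.006,0.116]],
  [1,[-0.3,1.1,0],[-0.0054,-0.006,0.116]],
  [1,[-0.3,1.1,0],[-0.0054,-0.006,0.116]],
  [1,[-0.3,1.1,0],[-0.0054,-0.006,0.116]],
  [1,[-0.3,1.1,0],[-0.0054,-0.006,0.116]],
  [1,[-0.3,1.1,0],[-0.0054,-0.006,0.116]],
  [1,[-0.3,1.2,0],[-0.0054,-0.006,0.116]],
  [1,[-0.3,1.2,0],[-0.0054,-0.006,0.113]],
  [1,[0,0,0],[0,0,0]],
  [1,[0,0,0],[0,0,0]],
])

```text
t: 6.5
ee_pos: [0.5138, 0.3122, 0.2553]
tcp_rot: [-0.0, 0.767, 0.642, -0.0]
ft_force: [0.3, -0.8, -0.1]
gripper_width: 0.0853
```

```bash
cat > fix.py <<'E'
from h import *
from station import r
from scipy.spatial.transform import Rotation as Ro
np.set_printoptions(precision=4,suppress=True)
def to(x,z):
    q=r.observe()["tcp_rot"];Rm=Ro.from_quat([*q[1:],q[0]]);Rt=Ro.from_matrix(np.c_[x,np.cross(z,x),z]);return (Rt*Rm.inv()).as_rotvec()
E
python3 - <<'E'
from fix import *
o=r.observe();print(o["ee_pos"],o["joints"],to(np.array([.173,.985,0]),np.array([0,0,-1.])))
w=r.grab_frame("wrist");pickle.dump((o,w),open("f2.pkl","wb"))
cv2.imwrite("pics/w2.png",w["img"])
E
```

```text
[0.5138 0.3122 0.2553] [0.4344 0.2541 0.3393 1.6567 0.0003 2.182 ] [ 0.     -0.0007  0.003 ]
```

View pics/w2.png

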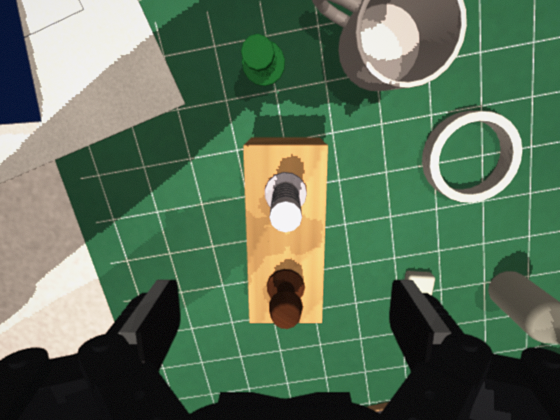

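The jaws now straddle the stand. The press top is at (286,217) and its flange at (286,190). The awl is further down at (285,308), and the jaws clear it.

Run:
```python
from fix import *
o,w=pickle.load(open("f2.pkl","rb"));f=wcam(w,o["ee_pos"],o["tcp_rot"])
print(onz(f,286,217,.147),onz(f,286,190,.081))
```

```text
[0.5153 0.3145 0.147 ] [0.5161 0.3174 0.081 ]
```

Call:
move_arm([
  [1,[0.1,0.3,-2],[0,0,0.003]],
  [1,[0,0,-3],[0,0,0]],
  [1,[0,0,-3],[0,0,0]],
  [1,[0,0,-3],[0,0,0]],
  [1,[0,0,-2],[0,0,0]],
  [1,[0,0,-1],[0,0,0]],
  [1,[0,0,0],[0,0,0]],
  [1,[0,0,0],[0,0,0]],
])

```text
t: 7.35
ee_pos: [0.5153, 0.3157, 0.1164]
tcp_rot: [-0.0, 0.765, 0.644, 0.001]
ft_force: [0.6, 0.1, 0.8]
gripper_width: 0.0854
```

Call:
move_arm([
  [-1,[0,0,0],[0,0,0]],
  [-1,[0,0,0],[0,0,0]],
  [-1,[0,0,0],[0,0,0]],
  [-1,[0,0,0],[0,0,0]],
  [-1,[0,0,0],[0,0,0]],
  [-1,[0,0,0],[0,0,0]],
  [-1,[0,0,0],[0,0,0]],
  [-1,[0,0,0],[0,0,0]],
], force=60)

```text
t: 8.15
ee_pos: [0.515, 0.3161, 0.1159]
tcp_rot: [-0.0, 0.765, 0.644, 0.0]
ft_force: [0.6, -0.4, 3.4]
gripper_width: 0.0207
```

Call:
move_arm([
  [-1,[0,0,1],[0,0,0]],
  [-1,[0,0,2],[0,0,0]],
  [-1,[0,0,3],[0,0,0]],
  [-1,[0,0,3],[0,0,0]],
  [-1,[0,0,3],[0,0,0]],
  [-1,[0,0,2],[0,0,0]],
  [-1,[0,0,0],[0,0,0]],
  [-1,[0,0,0],[0,0,0]],
])

```text
t: 8.95
ee_pos: [0.5145, 0.3158, 0.2548]
tcp_rot: [-0.001, 0.765, 0.644, -0.0]
ft_force: [0.8, 0.3, -0.9]
gripper_width: 0.0206
```

Run:
```python
from fix import *
o=r.observe();print(o["ee_pos"],o["tcp_rot"],o["ft_force"],o["gripper_width"])
w=r.grab_frame("wrist");t=r.grab_frame("top");s=r.grab_frame("side");pickle.dump((o,w,t,s),open("f3.pkl","wb"))
c=proj(s,o["ee_pos"]-[0,0,.03]);print(c,proj(s,o["ee_pos"]-[0,0,.091]),proj(s,o["ee_pos"]))
u,v=int(c[0]),int(c[1])
x0,y0=max(u-55,0),max(v-60,0);print(x0,y0)
cv2.imwrite("pics/c4.png",np.hstack([w["img"][150:,140:420],cv2.resize(s["img"][y0:y0+120,x0:x0+110],(247,270),interpolation=cv2.INTER_CUBIC)]))
```

```text
[0.5145 0.3158 0.2548] [-0.0006  0.7649  0.6441 -0.0005] [ 0.8148  0.26   -0.8754] 0.02064674391598743
(np.float64(261.21644874321413), np.float64(226.36595364515233)) (np.float64(262.08055326352127), np.float64(247.6011146407483)) (np.float64(260.7678406925324), np.float64(215.3415185724586))
206 166
```

View pics/c4.png

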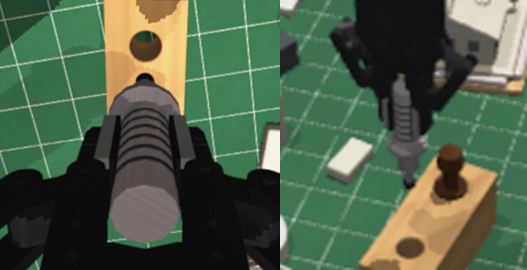

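The wrist and side views show the press held straight in the jaws, with its foot at side px (263,249) against a predicted (262,248). The awl is still in its hole. Now I'll work out the turn for the slope and check the foot's position in the wrist view.

```bash
cat >> fix.py <<'E'
JX=np.array([.9956,.0932,0]);JY=np.array([-.0932,.9956,0]);a=np.radians(22)
N=-np.sin(a)*JX+np.cos(a)*np.array([0,0,1]);MARK=np.array([.550,-.0874,.0806])
E
python3 - <<'E'
from fix import *
o,w,t,s=pickle.load(open("f3.pkl","rb"));f=wcam(w,o["ee_pos"],o["tcp_rot"])
for l in(.079,.091):print("foot px",proj(f,o["ee_pos"]-[0,0,l]))
print(to(JY,-N),MARK+.121*N)
E
```

```text
foot px (np.float64(284.4241034020083), np.float64(235.86806374994626))
foot px (np.float64(284.43827601626333), np.float64(229.16824237088616))
[-0.013  -0.3894  0.2615] [ 0.5049 -0.0916  0.1928]
```

Call:
move_arm([
  [-1,[0,-2,0],[0,0,0]],
  [-1,[-0.1,-3.5,0],[-0.0013,-0.0389,0.0262]],
  [-1,[-0.1,-3.5,0],[-0.0013,-0.0389,0.0262]],
  [-1,[-0.1,-3.5,0],[-0.0013,-0.0389,0.0262]],
  [-1,[-0.1,-3.5,0],[-0.0013,-0.0389,0.0262]],
  [-1,[-0.1,-3.5,0],[-0.0013,-0.0389,0.0262]],
  [-1,[-0.1,-3.5,0],[-0.0013,-0.0389,0.0262]],
  [-1,[-0.1,-3.5,0],[-0.0013,-0.0389,0.0262]],
  [-1,[-0.1,-3.5,0],[-0.0013,-0.0389,0.0262]],
  [-1,[-0.1,-3.5,0],[-0.0013,-0.0389,0.0262]],
  [-1,[-0.1,-3.5,0],[-0.0013,-0.0389,0.0262]],
  [-1,[0,-2.5,0],[0,0,0]],
])

```text
t: 10.3
ee_pos: [0.5023, -0.0807, 0.2526]
tcp_rot: [0.127, 0.661, 0.725, 0.142]
ft_force: [0.2, 0.1, -1.0]
gripper_width: 0.0205
```

Call:
move_arm([
  [-1,[0,-1.2,-2],[0,0,0]],
  [-1,[0,0,-2.5],[0,0,0]],
  [-1,[0,0,-1.7],[0,0,0]],
  [-1,[0,0,0],[0,0,0]],
  [-1,[0,0,0],[0,0,0]],
  [-1,[0,0,0],[0,0,0]],
])

```text
t: 10.9
ee_pos: [0.505, -0.0912, 0.1943]
tcp_rot: [0.129, 0.66, 0.726, 0.143]
ft_force: [0.1, 0.7, -1.6]
gripper_width: 0.0204
```

Run:
```python
from fix import *
o=r.observe();print(o["ee_pos"],o["ft_force"],o["gripper_width"],"rot left",to(JY,-N))
F=np.mean([r.observe()["ft_force"] for _ in range(20)],0);print(F)
w=r.grab_frame("wrist");t=r.grab_frame("top");s=r.grab_frame("side");pickle.dump((o,w,t,s),open("f4.pkl","wb"))
f=wcam(w,o["ee_pos"],o["tcp_rot"]);R=f["R"].T
print("mark px",proj(f,MARK),"foot",proj(f,o["ee_pos"]-.091*N),"side mark",proj(s,MARK),proj(t,MARK))
cv2.imwrite("pics/c5.png",np.hstack([w["img"],cv2.resize(np.vstack([t["img"][150:240,310:430],s["img"][110:200,230:350],]),(240,360))[:,:] if 0 else np.vstack([cv2.resize(t["img"][150:240,310:430],(240,210)),cv2.resize(s["img"][110:200,230:350],(240,210))])]))
```

```text
[ 0.505  -0.0912  0.1943] [ 0.0821  0.7135 -1.5807] 0.020394834373645473 rot left [-0.0019  0.0044 -0.0017]
[ 0.0821  0.7135 -1.5807]
mark px (np.float64(282.2540478831027), np.float64(215.30649238860053)) foot (np.float64(283.4067274583914), np.float64(229.3515571136856)) side mark (np.float64(295.21761589055905), np.float64(164.93713339506073)) (np.float64(347.51393740116146), np.float64(198.8092416960665))
```

View pics/c5.png

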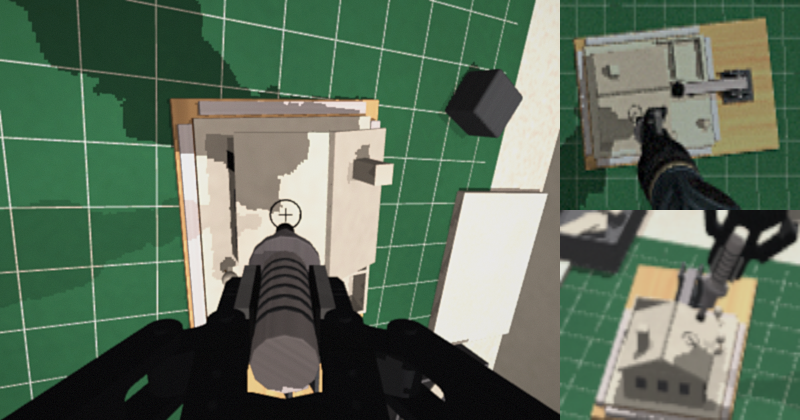

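The wrist view shows the ring centred near (286,214) and the foot just below it at about (286,229). The top view shows the clamp still closed. I'll measure both spots numerically.

Run:
```python
from fix import *
o,w,t,s=pickle.load(open("f4.pkl","rb"));f=wcam(w,o["ee_pos"],o["tcp_rot"])
g=cv2.cvtColor(w["img"],cv2.COLOR_BGR2GRAY)
c=g[196:232,266:306];bw=cv2.adaptiveThreshold(c,255,0,1,15,25)
ys,xs=np.nonzero(bw[:34]);
print("\n".join("".join("#" if v else "." for v in row) for row in bw[:, :]))
print(cv2.HoughCircles(cv2.resize(c,None,fx=4,fy=4,interpolation=cv2.INTER_CUBIC),cv2.HOUGH_GRADIENT,1,50,param1=80,param2=15,minRadius=50,maxRadius=75))
for v in range(222,246,2): print(v,g[v,266:306].tolist())
```

```text
...........#............................
........................................
........................................
................#########...............
...........################.............
..........######......#######...........
.........#####............####..........
........######..............####........
.......####..................###........
......####...#................###.......
.....####......#...............###......
....####........................##......
...####....#.......#............###.....
...####...###......##............##.....
...#####..###......##............###....
....###............##............###....
....###............##............###....
...###.............##............###....
...##........##############......###....
...##........#############.......###....
...###.............##............###....
...###.............##............###....
....##.............#.............###....
....###............#.............##.....
....###............#............###.....
.....##.........................##......
.....###.......................###
[... 1960 characters left out ...]
6, 107, 106, 108, 105, 105, 107, 110, 107, 109, 107, 108, 109, 106, 102, 92, 82, 68, 59, 54, 67, 98, 140, 183]
240 [71, 82, 89, 98, 102, 102, 109, 104, 102, 103, 103, 105, 104, 104, 101, 99, 103, 105, 103, 101, 101, 101, 102, 102, 102, 101, 100, 101, 99, 97, 98, 100, 104, 106, 101, 90, 80, 68, 60, 63]
242 [103, 104, 102, 101, 100, 101, 101, 101, 100, 102, 102, 103, 104, 104, 100, 102, 102, 104, 103, 103, 101, 100, 103, 102, 100, 102, 102, 99, 98, 98, 97, 99, 100, 103, 103, 108, 109, 108, 103, 91]
244 [100, 101, 102, 100, 99, 100, 104, 101, 99, 102, 101, 104, 104, 103, 103, 101, 103, 102, 101, 102, 100, 103, 101, 100, 102, 101, 101, 100, 100, 98, 97, 99, 98, 100, 103, 104, 104, 106, 104, 107]
```

Run:
```python
from fix import *
o,w,t,s=pickle.load(open("f4.pkl","rb"));f=wcam(w,o["ee_pos"],o["tcp_rot"])
q=o["tcp_rot"];R=Ro.from_quat([*q[1:],q[0]]).as_matrix()
for L in(.089,.091):
  c=o["ee_pos"]+R@[0,0,L]
  print(L,"c",proj(f,c),"rim",min((proj(f,c+R@(.006*np.array([np.cos(k),np.sin(k),0]))) for k in np.arange(0,6.3,.1)),key=lambda p:p[1]))
# mark from wrist ray on plane
C,d=ray(f,285.5,214.4);M=C+d*((MARK-C)@N)/(d@N);UX=np.cross(JY,N)
print("M",M,"diff vs MARK upslope,ridge",(M-MARK)@UX,(M-MARK)@JY)
tip=o["ee_pos"]+R@[0,0,.0905];print("tip-M (upslope,ridge,normal)",(tip-M)@UX,(tip-M)@JY,(tip-M)@N)
du=proj(f,tip+.001*UX)[0]-proj(f,tip)[0];print("px/mm upslope",du, "ridge",proj(f,tip+.001*JY)[1]-proj(f,tip)[1])
```

```text
0.089 c (np.float64(284.0609142660167), np.float64(230.13997164829783)) rim (np.float64(284.0565875451231), np.float64(221.015498873905))
0.091 c (np.float64(284.0621996500246), np.float64(229.0703010522714)) rim (np.float64(284.05791967766316), np.float64(220.0145094796242))
M [ 0.5521 -0.0865  0.0815] diff vs MARK upslope,ridge 0.002313967398533213 0.0006747367631495188
tip-M (upslope,ridge,normal) -0.0011565858029037642 -5.293307401209031e-05 0.031830122327498954
px/mm upslope 1.590647688814613 ridge -1.5032319383068113
```

Call:
move_arm([
  [-1,[0.21,0.04,-0.5],[0,0,0]],
  [-1,[0.21,0.04,-0.5],[0,0,0]],
  [-1,[0.21,0.04,-0.5],[0,0,0]],
  [-1,[0.22,0.03,-0.5],[0,0,0]],
  [-1,[0.22,0.03,-0.48],[0,0,0]],
  [-1,[0,0,0],[0,0,0]],
  [-1,[0,0,0],[0,0,0]],
  [-1,[0,0,0],[0,0,0]],
])

```text
t: 11.85
ee_pos: [0.5154, -0.0894, 0.1688]
tcp_rot: [0.129, 0.66, 0.726, 0.143]
ft_force: [0.4, 0.2, -1.4]
gripper_width: 0.0208
```

```bash
cat > chk.py <<'E'
from fix import *
import sys
o=r.observe();q=o["tcp_rot"];R=Ro.from_quat([*q[1:],q[0]]).as_matrix()
M=np.array([.5521,-.0865,.0815]);UX=np.cross(JY,N);tip=o["ee_pos"]+R@[0,0,.0905]
print("t",o["t"],"tip-M up,ridge,normal mm",1e3*(tip-M)@np.c_[UX,JY,N],"rot",to(JY,-N),"F",o["ft_force"],"Fn",o["ft_force"]@N,"w",o["gripper_width"])
w=r.grab_frame("wrist");Fs=[o["ft_force"]]+[r.observe()["ft_force"]];print(Fs[1],Fs[1]@N);pickle.dump((o,w),open("fw.pkl","wb"))
cv2.imwrite(f"pics/{sys.argv[1]}.png",cv2.resize(w["img"][170:270,220:350],(650,500),interpolation=cv2.INTER_CUBIC))
E
python3 chk.py w5
```

```text
t 11.85 tip-M up,ridge,normal mm [-1.0738  0.7406  4.2268] rot [-0.0023  0.0034 -0.0014] F [ 0.3855  0.177  -1.4343] Fn -1.4798242655446316 w 0.020849481157643488
[ 0.4788  0.487  -1.5494] -1.6321426403560841
```

View pics/w5.png

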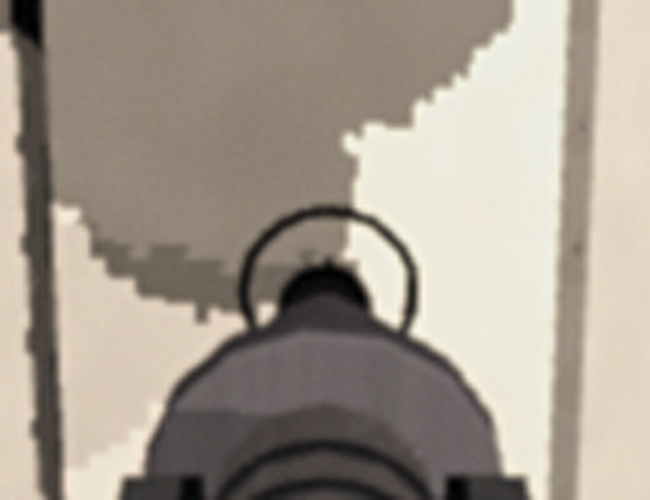

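The ring centre is at crop (328,290) and the foot at (326,307), about 4 mm above the surface, so it's lined up to within a millimetre. I'll advance and watch the force. The free reading along the normal is about -1.5 N, which is the tool's weight.

Call:
move_arm([
  [-1,[0.1,0.06,-0.18],[0,0,0]],
  [-1,[0.08,0.01,-0.18],[0,0,0]],
  [-1,[0,0,0],[0,0,0]],
  [-1,[0,0,0],[0,0,0]],
])

```text
t: 12.3
ee_pos: [0.517, -0.0886, 0.1648]
tcp_rot: [0.129, 0.66, 0.726, 0.143]
ft_force: [0.1, 0.5, -1.8]
gripper_width: 0.0209
```

Call:
move_arm([
  [-1,[0.075,0.007,-0.185],[0,0,0]],
  [-1,[0,0,0],[0,0,0]],
  [-1,[0,0,0],[0,0,0]],
])

```text
t: 12.6
ee_pos: [0.5179, -0.0886, 0.1632]
tcp_rot: [0.129, 0.66, 0.726, 0.143]
ft_force: [-1.2, -0.3, 0.7]
gripper_width: 0.0205
```

Call:
move_arm([
  [-1,[0.075,0.007,-0.185],[0,0,0]],
  [-1,[0,0,0],[0,0,0]],
  [-1,[0,0,0],[0,0,0]],
])

```text
t: 12.9
ee_pos: [0.5187, -0.0885, 0.1614]
tcp_rot: [0.129, 0.66, 0.726, 0.143]
ft_force: [-1.5, -0.3, -0.0]
gripper_width: 0.0205
```

```bash
python3 chk.py w6
```

```text
t 12.9 tip-M up,ridge,normal mm [-0.7301  1.3364 -3.8596] rot [-0.0024  0.0034 -0.0015] F [-1.5235 -0.2605 -0.0037] Fn 0.5738470356570889 w 0.020463994456926638
[-0.9672  0.0141  0.4279] 0.7569701483697835
```

The force has risen by about 2.2 N, which puts the foot about 4.4 mm in. The geometry gives 3.9 mm, so the two agree. One more step of about 1.8 mm.

Call:
move_arm([
  [-1,[0.07,0.006,-0.165],[0,0,0]],
  [-1,[0,0,0],[0,0,0]],
  [-1,[0,0,0],[0,0,0]],
  [-1,[0,0,0],[0,0,0]],
])

```text
t: 13.35
ee_pos: [0.5194, -0.0885, 0.1598]
tcp_rot: [0.129, 0.66, 0.726, 0.143]
ft_force: [-0.7, 0.2, 0.7]
gripper_width: 0.0208
```

```bash
python3 chk.py w7
python3 - <<'E'
from fix import *
L=[]
for _ in range(6):
    w=r.grab_frame("wrist");L.append(r.observe()["ft_force"])
t=r.grab_frame("top")["img"];s=r.grab_frame("side")["img"]
print("mean Fn",(np.array(L)@N).mean(),(np.array(L)@N).std(),np.mean(L,0))
z=lambda i,x,y,W,H:cv2.resize(i[y:y+H,x:x+W],(390,300),interpolation=cv2.INTER_CUBIC)
cv2.imwrite("pics/c7.png",np.vstack([np.hstack([z(w["img"],220,170,130,100),z(s,230,100,117,90)]),np.hstack([z(t,310,145,117,90),z(t,160,110,182,140)])]))
E
```

```text
t 13.35 tip-M up,ridge,normal mm [-0.7208  1.3045 -5.6639] rot [-0.0024  0.0034 -0.0015] F [-0.6581  0.2494  0.6909] Fn 0.8773142108891324 w 0.02081268349115753
[-0.3951 -0.145   1.8055] 1.8264193522868386
mean Fn 1.4336694294324435 0.3696931143100593 [-0.8065 -0.3305  1.2094]
```

View pics/c7.png

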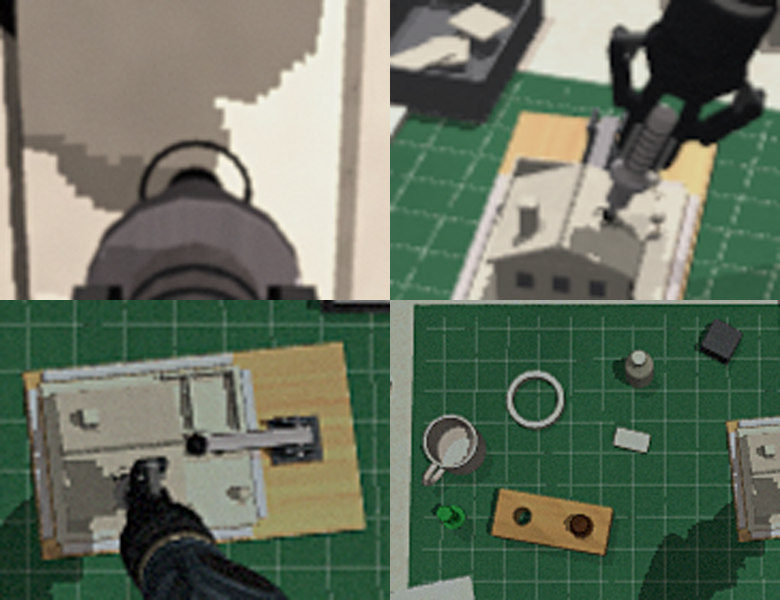

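The foot is centred in the ring: ring centre at crop (196,197), foot at about (195,195). The clamp is closed, the hole the press came from is empty and the other things haven't moved. The net push is about 3.0 N, roughly half way in, so I'm handing in.

```bash
python3 -c "
from station import r
print(r.hand_in())"
```

```text
the job is handed in; nothing more can be done
None
```

The job is done and handed in at about 14 s on the robot's clock. The gripper is still holding the press on the mark.

**What I did:**
1. Pushed the clamp arm over past upright with the shut fingers; it sank onto the base board and stayed closed.
2. Took the metal spring press out of the wooden stand.
3. Tilted it 22° square to the front roof panel and set its foot on the ringed cross.
4. Pushed in along the slope's normal and held it there.

**Last checks:**
- **Push:** about 3.0 N (noise about 0.4 N) after taking off the tool's weight, which means the foot is about 6.4 mm in. The pose geometry gives 5.7 mm, and half way is 6 mm.
- **Aim:** the last wrist picture shows the foot centred in the ring to within about 1 mm. The figures worked out from the arm's pose and an earlier picture disagree slightly: 0.7 mm off along the slope and 1.3 mm along the ridge.
- **Squareness:** within about 0.3° of the assumed slope direction.
- **Surroundings:** the clamp is closed, and the awl, the green look-alike and the other things are where they were.

One move fell short: on the way to the stand, joint 6 reached the end of its range and the tool tipped slightly. I turned the jaws the other way to correct it, and nothing was touched.

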